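# Set an amplifier module to the scribed line

### The arm

A 7-joint arm with a two-finger parallel gripper is mounted at the origin on the work surface. World frame = base frame: x ahead of the robot, y to its left, z up, the work surface at z = 0. Lengths are in m, angles in rad, forces in N, time in s.
With the tool pointing down it reaches from about 0.425 to 0.825 m from the base axis. Payload 3.6 kg.
Tool frame: the origin (TCP) lies where the fingers leave the gripper's body, on its centre line; the fingertips stand 73 mm ahead of it and the grasp point (between the pads) lies 54 mm ahead of it; z points along the fingers, y is the line along which they close (so a half turn about z gives the same grasp; the last joint's range is limited). The gripper opens to 85 mm and grips with 20 to 120 N. Pads are 22 mm wide; open, the fingers measure 114 mm over their backs; the gripper's body (76 mm by 85 mm) begins 54 mm behind the grasp point. The pads swing forward as they close: fully open they stand 13 mm farther back than shut.
Start: joints at [-1.371, 0.615, -0.013, 1.423, 0.008, 1.103, -0.04], TCP at [0.145, 0.633, 0.304] pointing down, gripper open.
Joint ranges: [-3.12, 3.12], [-0.3, 2.06], [-1.34, 1.32], [0.26, 2.42], [-1.36, 4.5], [0.01, 1.98], [-2.84, 2.84]. Speed limits (rad/s): [2.79, 2.79, 3.14, 3.14, 3.14, 3.14, 3.14].

### API

Orientations are given as a unit quaternion [x, y, z, w].
In Python, from station import arm, snapshot, camera_info, ticket gives the robot as it stands. Calls block until the motion is done:
- arm.movep(position, orientation): joint-space move of the TCP to a pose.
- arm.line_to(position, velocity=0.15, ori=None): straight line of the TCP; ori=None keeps the orientation; velocity is the mean speed in m/s.
- arm.move_j(angles): joint-space move.
- arm.move_gripper(opening, effort=None): opening from 0.0 (shut) to 1.0 (fully open); effort is the grip in N (None keeps the last); returns when the fingers have stopped.
- arm.pause(seconds).
- arm.ik(position, orientation): joint angles nearest the present ones, or None.
- snapshot(name): name is "scene" or "top"; returns the picture (480x640x3 uint8, blue, green, red); there is no depth.
- camera_info(name): a dict with "fx", "fy", "cx", "cy" (pixels), "R" (3x3) and "t" (3): a world point X has camera coordinates R X + t. Camera axes: x right, y down, z forward; pixel columns grow to the right and rows downward; lengths in m; the calibration is good to about 2 mm. A picture is of the moment at which its call begins. camera_info takes no time and is no camera call.
A pose or a line that the arm cannot do raises arm.MotionError and nothing moves.
- ticket.finish_job(): hands the job in; it is judged then, once.
Readings, each from a call of its own:
- arm.read_time(): time.
- arm.read_joint_positions(): joint angles.
- arm.read_dq(): joint speeds.
- arm.read_effort(): joint torques, N m.
- arm.read_tool_pos(): TCP position.
- arm.read_eef_rot(): TCP orientation.
- arm.read_ft_force(): force on the tool from outside, world axes, zero at the start.
- arm.read_wrist_torque(): the same for the moment, N m.
- arm.read_opening(): opening from 0.0 (shut) to 1.0 (fully open).
- arm.read_finger_force(): force on a finger pad.
Only numpy, scipy, OpenCV 4.12 (cv2) and the standard library are available. Lean on these libraries where they do the work, as an engineer would, in place of code of your own. Each camera call takes 0.05 s, during which the arm holds its last target. There are 200 camera calls.

### The job

Set the silver amplifier module with the teal board for test: push it gently sideways until its long side lies flat against the aluminium fence, then, keeping it pressed lightly against the fence, slide it along to the right until its leading edge is on the yellow scribed line, without running past the line. Leave it flat on the plate, flush with the fence and on the line, let go, and do not disturb anything else; the housing marks easily, so use only light pushes.

Things in the scene. Friction and masses are not known exactly. Their poses are not given: they have to be found in the camera images.
- plate: Fixed black alignment plate lying on the bench, 200 (its x) x 400 (its y) x 10 mm thick; origin at the centre of its underside. Its top, 10 mm above the bench, is the surface the module slides on.
- fence: Fixed aluminium bar on the plate's far side: 380 mm long (y), 20 mm thick, 14 mm high above the plate. Origin at mid-length on the foot of its working face (towards the robot), level with the plate's top. x points square into it, away from the robot; y along it, to the robot's left; the face is the plane x = 0. Rigid: past contact the force rises steeply, so feel for it.
- yellow_line: Yellow scribed line, 3 mm wide, level with the plate's top, square to the fence. Origin on the centre of the stroke at the fence's face; it runs 138 mm from there along -x (towards the robot); y points to the robot's left, along the fence. There is no stop at it.
- blue_line: Another line like the yellow one but blue, for another job; not to be used. It may lie before or beyond the yellow line.
- module: Loose silver housing 84 (x) x 110 (y) x 22 mm, teal board on top, 0.3 to 0.65 kg. Origin: centre of its underside; x to the fence, y to the robot's left. Starts 12 to 45 mm off the fence, turned up to 0.25 rad, left of both lines, at least 50 mm short. Slides with unknown friction and stops when pushing stops. Push its faces with the fingertips; forces over 20 N on it or against the fence mark it.
- lead_far (a point): Bottom corner of the module at the leading (right) end, fence side: at (42, -55, 0) mm in its frame. The leading edge runs from here to lead_near.
- lead_near (a point): Bottom corner of the module at the leading (right) end, robot side: (-42, -55, 0) mm.
- tail_far (a point): Bottom corner of the module at the trailing (left) end, fence side: (42, 55, 0) mm.
- spare: Bystander, leave alone: spare module, same housing as the module (84 x 110 x 22 mm) but grey with a plain steel cover, on the bench to the right; origin at the middle of its underside.
- driver: Bystander, leave alone: red-handled screwdriver, 170 mm long, lying on the bench to the left; origin at the middle of its underside.
- flux_jar: Bystander, leave alone: small jar, 48 mm across, 60 mm tall, beyond the plate; origin at the middle of its underside.
- caliper: Bystander, leave alone: steel and black digital caliper, 190 mm long, lying on the bench to the right; origin at the middle of its underside.
- weight: Bystander, leave alone: brass weight, 32 mm across, 30 mm tall, standing on the near right part of the plate, clear of the module's way; origin at the middle of its underside.
- meter: Bystander, leave alone: yellow hand multimeter, 150 x 80 x 39 mm, on the bench to the left; origin at the middle of its underside.
Not all that is in view belongs to the job. What is shaped like the module but green is not meant.

How it is judged:
On the way, in this order (a step that is already met when the one before it is completed fails the run):
1. the module's long side lies flat against the fence (both far corners within 1.5 mm) and bears on it with at least 1 N, its leading edge still more than 40 mm short of the yellow line (x of each of lead_far, tail_far in the frame of fence above -0.0015 m and contact force between module and fence above 1 N and y of lead_far in the frame of yellow_line above 0.04 m), for 0.2 s.
2. on the way, in the last 40 mm before the line (to 3 mm from it), the module is still flat against the fence (both far corners within 1.5 mm) and pressed on it with at least 0.5 N (x of each of lead_far, tail_far in the frame of fence above -0.0015 m and contact force between module and fence above 0.5 N and y of lead_far in the frame of yellow_line between 0.003 and 0.04 m), for 0.2 s.
At the end, for the whole second after the job is handed in: Both ends of the module's leading edge within 2 mm of the centre of the yellow line, both corners of its fence side within 1.5 mm of the fence's face, the module flat on the plate (within 2 mm, 0.02 rad), at rest and released (x of each of lead_far, tail_far in the frame of fence above -0.0015 m and y of lead_far in the frame of yellow_line between -0.002 and 0.002 m and y of lead_near in the frame of yellow_line between -0.002 and 0.002 m and height (world z) of module below 0.012 m and angle between module's own z axis and vertical below 0.02 rad and linear speed of module below 0.005 m/s); the robot touches nothing.
It fails at once if the module's leading edge runs more than 5 mm past the centre of the yellow line (y of any of lead_far, lead_near in the frame of yellow_line below -0.005 m).
It fails at once if the module is pressed against the fence with more than 20 N (contact force between module and fence above 20 N).
It fails at once if the fingers press on the module with more than 20 N (contact force between the fingers and module above 20 N).
It fails at once if the module is lifted or tipped off the plate (more than 6 mm up or 0.12 rad) (height (world z) of module above 0.016 m or angle between module's own z axis and vertical above 0.12 rad).
It fails at once if a bystander is moved more than 15 mm (distance of any of spare, driver, flux_jar, caliper, weight, meter from where it was at the start of the episode above 0.015 m).
It also fails if it takes over 67 s, if anything falls off the work surface, if the arm or the gripper's body presses on something with over 40 N, if the wrist force passes 120 N, or if a joint passes its speed limit or range.

## Working session

There is one attempt and no reset: what is moved stays moved. The work goes in short steps, each a Python script; the robot and the scene stay as the last script left them, time stands still between calls to the robot, and variables do not carry over. Pictures are saved under pics/ and viewed, at most 10 in all, crops included, and the job is handed in when it is done.

```bash
mkdir -p pics; python3 - <<'E'
from station import arm,snapshot,camera_info
import cv2
for n in("scene","top"):
    cv2.imwrite(f"pics/{n}0.png",snapshot(n)); c=camera_info(n); print(n,c)
print(arm.read_tool_pos(),arm.read_eef_rot(),arm.read_ft_force(),arm.read_time())
E
```

```text
scene {'fx': 550.9487033785215, 'fy': 550.9487033785215, 'cx': 320.8093789486704, 'cy': 245.4639947166277, 'R': array([[ 0.69099471,  0.7226822 ,  0.01602323],
       [ 0.59308125, -0.55412527, -0.58412312],
       [-0.41325651,  0.41312907, -0.81150689]]), 't': array([-0.37389581, -0.28874996,  1.87790784])}
top {'fx': 433.21767167865, 'fy': 433.21767167865, 'cx': 318.7106474529704, 'cy': 236.33254668489298, 'R': array([[-0.00330242, -0.99987737, -0.0153082 ],
       [-0.99503156,  0.00480891, -0.09944384],
       [ 0.09950526,  0.01490373, -0.99492542]]), 't': array([0.03022786, 0.55190836, 1.0113419 ])}
[0.14538761 0.63299048 0.30283247] [ 1.12614238e-01  9.93638076e-01 -1.18118873e-03 -1.09274362e-04] [-0.78370804  0.36158606 -0.31993497] 0.1
```

View pics/top0.png

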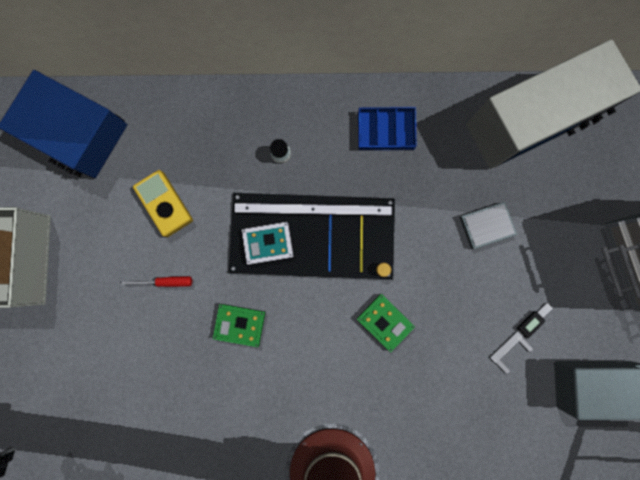

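View pics/scene0.png

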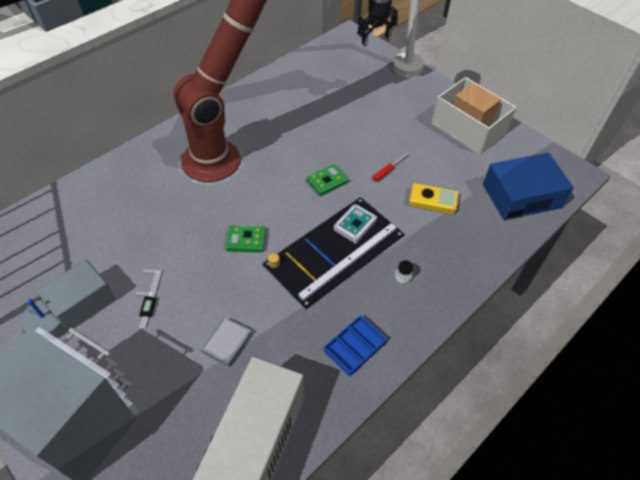

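The module fits best at top (267,243): silver housing with a teal board, on the plate. The two shaped like it, at (240,325) and (386,322), are green boards on the bench, and the grey spare is at (488,226). The yellow line is at column 362 and the blue one at column 330, which is before it. Next I'll take one enlarged crop to confirm, and measure.

```bash
cat > h.py <<'E'
import numpy as np, cv2
from station import arm,snapshot,camera_info
C=camera_info("top"); K=np.array([[C["fx"],0,C["cx"]],[0,C["fy"],C["cy"]],[0,0,1]])
def ray(px,z):
    px=np.atleast_2d(px).astype(float); d=np.c_[px,np.ones(len(px))]@np.linalg.inv(K).T@C["R"]
    o=-C["R"].T@C["t"]; return (o+d*((z-o[2])/d[:,2])[:,None])[:,:2]
def pix(X):
    p=K@(C["R"]@np.array(X)+C["t"]); return p[:2]/p[2]
def fit(pts):  # x->y or general line: point,dir
    return cv2.fitLine(np.float32(pts),cv2.DIST_HUBER,0,1e-5,1e-5).ravel()
def line_mask(im,color):
    b,g,r=[im[...,i].astype(float) for i in range(3)]
    w=np.clip((np.minimum(r,g)-b) if color=="y" else b-r,0,None); w[:205]=0;w[275:]=0;w[:,:300]=0;w[:,372:]=0
    return w
def line(im,color,r0,r1):  # weighted centroid per row -> world line at z=.01
    w=line_mask(im,color); c=np.arange(w.shape[1]); p=[]
    for r in range(r0,r1):
        k=w[r]*(w[r]>25)
        if k.sum()>60: p.append(((k*c).sum()/k.sum(),r))
    return ray(p,.01)
E
python3 - <<'E'
from h import *
im=snapshot("top"); cv2.imwrite("pics/crop1.png",cv2.resize(im[185:290,220:405],None,fx=4,fy=4,interpolation=cv2.INTER_CUBIC))
for c in "yb":
    p=line(im,c,218,262); print(c,len(p),fit(p), p.min(0),p.max(0))
g=cv2.cvtColor(im,cv2.COLOR_BGR2GRAY).astype(float)
# fence near edge: half-level crossing down columns
for c in (300,345,375): print(c,g[200:222,c].astype(int))
m=((g>110)*255).astype(np.uint8); m[:218]=0;m[270:]=0;m[:,:234]=0;m[:,300:]=0
cs,_=cv2.findContours(cv2.morphologyEx(m,cv2.MORPH_CLOSE,np.ones((9,9))),cv2.RETR_EXTERNAL,cv2.CHAIN_APPROX_NONE)
k=max(cs,key=cv2.contourArea); rc=cv2.boxPoints(cv2.minAreaRect(k)); print(rc, ray(rc,.032))
w=ray(rc,.032); print(w.mean(0),np.linalg.norm(np.diff(w,axis=0),axis=1))
E
```

```text
y 44 [ 0.9997182  -0.02373989  0.54387826 -0.07491252] [ 0.49325797 -0.07618425] [ 0.59836821 -0.07356288]
b 44 [ 0.9998403  -0.01787133  0.55235696  0.00187892] [0.49356163 0.00059232] [0.59879223 0.00293071]
300 [ 23  19  25  54 128 195 208 210 206 208 207 203 180 106  35  18  24  25
  21  23  26  24]
345 [ 21  24  20  18  48 124 185 201 199 202 204 208 208 183 105  34  12  19
  22  24  20  20]
375 [ 22  14  28  16  29  75 143 188 202 202 203 206 206 181 123  49  20  21
  23  26  25  28]
[[240.97295 228.83784]
 [287.18918 221.13515]
 [293.05402 256.32434]
 [246.8378  264.02704]] [[0.57057509 0.2144061 ]
 [0.58861821 0.10345066]
 [0.50408193 0.08914309]
 [0.48619992 0.19918003]]
[0.53736879 0.15154497] [0.11241292 0.08573849 0.11148046]
```

View pics/crop1.png

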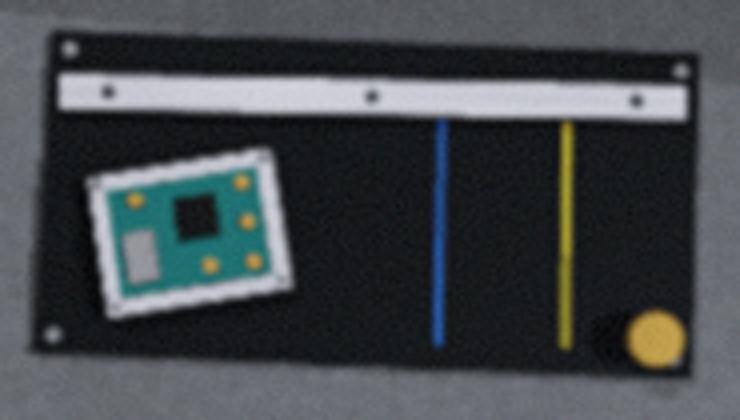

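The crop confirms it: silver housing with a teal board at crop (190,232), fence above it, blue line at crop x 440 and yellow line beyond at crop x 566. I'll go behind the near face and push toward the fence, watching the force.

```bash
cat >> h.py <<'E'
PSI=-0.0205; Q=[np.sin(-PSI/2),np.cos(PSI/2),0,0]
ex=np.array([np.cos(PSI),np.sin(PSI),0]); ey=np.array([-np.sin(PSI),np.cos(PSI),0])
def go(d,v):  # relative move in fence axes from commanded pose p
    global P; P=P+d[0]*ex+d[1]*ey; arm.line_to(list(P),velocity=v)
E
python3 - <<'E'
from h import *
print("face",ray([[300,213.4],[345,214.4],[375,214.6]],.01))
arm.move_gripper(0.0); 
arm.movep([.45,.163,.20],Q); print(arm.read_time())
arm.line_to([.45,.163,.088],velocity=.15); arm.pause(.2)
f0=np.mean([arm.read_ft_force() for _ in range(5)],0); np.save("f0.npy",f0)
print(arm.read_time(),arm.read_tool_pos(),f0)
import h; h.P=np.array([.45,.163,.088])
for i in range(14):
    h.go((.003,0),.03); f=arm.read_ft_force()-f0; t=arm.read_time()
    print(round(t,2),h.P[:2].round(4),np.round(arm.read_tool_pos()[:2],4),f.round(2))
    if f[0]<-5: break
np.save("P.npy",h.P)
cv2.imwrite("pics/crop2.png",cv2.resize(snapshot("top")[185:290,220:405],None,fx=4,fy=4,interpolation=cv2.INTER_CUBIC))
E
```

```text
face [[ 0.61058705  0.07398923]
 [ 0.60748792 -0.03633967]
 [ 0.60658138 -0.1096861 ]]
2.9667
4.0667 [0.45043782 0.16316579 0.08881382] [1.10553649 0.11538755 0.22147926]
4.32 [0.453  0.1629] [0.4535 0.1629] [-2.26  0.6   0.17]
4.57 [0.456  0.1629] [0.4563 0.1628] [-0.55 -0.99  0.46]
4.82 [0.459  0.1628] [0.4593 0.1628] [-1.54 -0.65 -0.1 ]
5.07 [0.462  0.1628] [0.4623 0.1628] [-1.54  0.3  -0.44]
5.32 [0.465  0.1627] [0.4653 0.1627] [-1.42 -0.26 -0.74]
5.57 [0.468  0.1626] [0.4683 0.1626] [-0.92 -0.46 -0.42]
5.82 [0.471  0.1626] [0.4713 0.1626] [-0.96 -0.27 -0.57]
6.07 [0.474  0.1625] [0.4743 0.1625] [-1.34  0.19 -0.3 ]
6.32 [0.477  0.1624] [0.4772 0.1624] [-1.47 -0.77 -0.33]
6.57 [0.48   0.1624] [0.4797 0.1623] [-2.24  0.49 -0.58]
6.82 [0.483  0.1623] [0.4807 0.1624] [-6.81  1.16  2.85]
```

View pics/crop2.png

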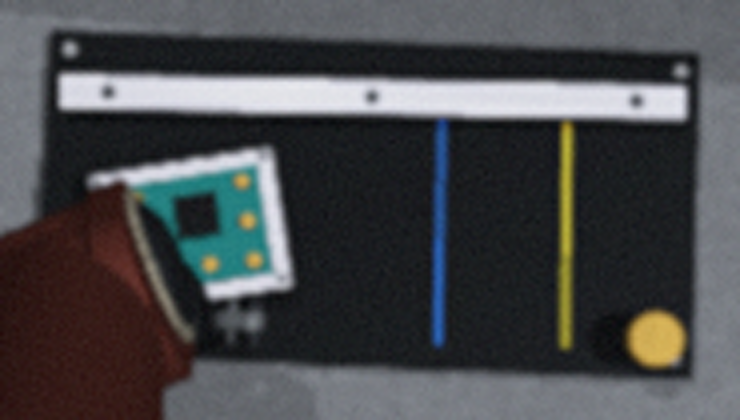

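The module hasn't moved yet and the force is rising, so I'm checking what is in contact.

```bash
python3 - <<'E'
from h import *
for z in (.088,.015): print(pix([.4807,.1624,z]), (pix([.4807,.1624,z])-[220,185])*4)
print(arm.read_eef_rot(),arm.read_opening(),arm.read_ft_force(),arm.read_wrist_torque(),arm.read_tool_pos())
S=camera_info("scene"); p=S["R"]@[.4807,.1624,.05]+S["t"]; print(p[:2]/p[2]*S["fx"]+[S["cx"],S["cy"]])
cv2.imwrite("pics/scene2.png",cv2.resize(snapshot("scene")[140:280,240:420],None,fx=4,fy=4,interpolation=cv2.INTER_CUBIC))
E
```

```text
[258.62899247 265.52084735] [154.51596988 322.08338941]
[263.26065408 266.50011165] [173.04261631 326.00044661]
[ 9.73086923e-03  9.99948978e-01 -4.83888174e-04 -2.66802622e-03] -0.00011435083459379836 [-5.80513645  1.1898084   4.11340329] [0.14467962 1.10291576 0.02985908] [0.48074522 0.16239948 0.08779068]
[345.49559472 205.78396229]
```

View pics/scene2.png

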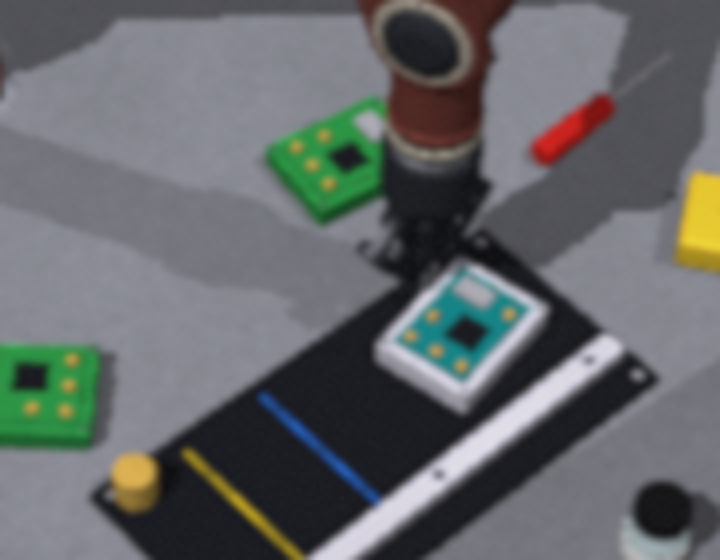

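Only the fingertip is touching the near face. The arm yields about 2 mm at 6 N and drags down slightly, which loads the module vertically. I'll raise it a little and keep pushing in fine steps.

```bash
python3 - <<'E'
from h import *
import h
f0=np.load("f0.npy"); h.P=np.load("P.npy")
def rd(): return np.mean([arm.read_ft_force() for _ in range(3)],0)-f0
h.P[2]+=.002; h.go((-.001,0),.02); print(rd().round(2),np.round(arm.read_tool_pos(),4))
for i in range(30):
    h.go((.001,0),.02); f=rd()
    print(round(arm.read_time(),2),h.P.round(4),np.round(arm.read_tool_pos(),4),f.round(2))
    if f[0]<-10 or np.hypot(*f[1:])>9: break
np.save("P.npy",h.P)
E
```

```text
[-3.78  0.52 -0.82] [0.4815 0.1623 0.0898]
7.42 [0.483  0.1623 0.09  ] [0.4831 0.1624 0.0899] [-4.19  0.32 -2.51]
7.67 [0.484  0.1623 0.09  ] [0.4845 0.1623 0.09  ] [-3.37  0.42 -1.46]
7.92 [0.485  0.1623 0.09  ] [0.4852 0.1623 0.09  ] [-3.88  0.47 -1.48]
8.18 [0.486  0.1623 0.09  ] [0.486  0.1623 0.09  ] [-3.85  1.04 -2.  ]
8.43 [0.487  0.1622 0.09  ] [0.4871 0.1623 0.09  ] [-3.84  0.4  -1.66]
8.68 [0.488  0.1622 0.09  ] [0.4882 0.1622 0.09  ] [-4.18  0.13 -1.44]
8.93 [0.489  0.1622 0.09  ] [0.4892 0.1622 0.09  ] [-4.53  0.14 -2.06]
9.18 [0.49   0.1622 0.09  ] [0.4902 0.1622 0.09  ] [-3.93  0.73 -1.01]
9.43 [0.491  0.1622 0.09  ] [0.4912 0.1622 0.09  ] [-2.81  0.42 -2.22]
9.68 [0.492  0.1621 0.09  ] [0.4922 0.1621 0.09  ] [-4.16  0.86 -1.82]
9.93 [0.493  0.1621 0.09  ] [0.4932 0.1621 0.09  ] [-3.54  0.37 -1.06]
10.18 [0.494  0.1621 0.09  ] [0.4942 0.1621 0.09  ] [-4.13  0.02 -1.8 ]
10.43 [0.495  0.1621 0.09  ] [0.4952 0.1621 0.09  ] [-3.25  0.01 -1.84]
10.68 [0.496  0.1621 0.09  ] [0.4962 0.1621 0.09  ] [-4.1   0.59 -1.87]
10.93 [0.497 0.162 0.09 ] [0.4971 0.162  0.09  ] [-3.3   0.7
[... 376 characters left out ...]
9 0.09  ] [0.5032 0.1619 0.09  ] [-4.12  0.41 -2.13]
12.68 [0.504  0.1619 0.09  ] [0.5042 0.1619 0.09  ] [-3.7   1.19 -2.42]
12.93 [0.505  0.1619 0.09  ] [0.5052 0.1619 0.09  ] [-3.2   0.37 -1.86]
13.18 [0.506  0.1619 0.09  ] [0.5062 0.1618 0.09  ] [-3.81  0.79 -1.86]
13.43 [0.507  0.1618 0.09  ] [0.5072 0.1618 0.09  ] [-2.66  1.06 -2.48]
13.68 [0.508  0.1618 0.09  ] [0.5082 0.1618 0.09  ] [-3.3   0.21 -2.17]
13.93 [0.509  0.1618 0.09  ] [0.5092 0.1617 0.09  ] [-3.52  0.72 -1.59]
14.18 [0.51   0.1618 0.09  ] [0.5102 0.1618 0.09  ] [-2.78  0.82 -1.79]
14.43 [0.511  0.1617 0.09  ] [0.5112 0.1617 0.09  ] [-3.25  0.54 -1.19]
14.68 [0.512  0.1617 0.09  ] [0.5121 0.1617 0.09  ] [-2.78  0.06 -2.41]
```

```bash
python3 - <<'E'
from h import *
import h
f0=np.load("f0.npy"); h.P=np.load("P.npy")
def rd(): return np.mean([arm.read_ft_force() for _ in range(3)],0)-f0
for i in range(40):
    h.go((.0007,0),.02); f=rd()
    print(round(arm.read_time(),2),h.P[:2].round(4),np.round(arm.read_tool_pos(),4),f.round(2))
    if f[0]<-7.5 or np.hypot(*f[1:])>9: break
np.save("P.npy",h.P)
cv2.imwrite("pics/crop3.png",cv2.resize(snapshot("top")[185:290,220:405],None,fx=4,fy=4,interpolation=cv2.INTER_CUBIC))
E
```

```text
14.93 [0.5127 0.1617] [0.5128 0.1617 0.09  ] [-4.11  0.82 -1.56]
15.18 [0.5134 0.1617] [0.5135 0.1617 0.09  ] [-3.43  0.59 -1.6 ]
15.43 [0.5141 0.1617] [0.514  0.1617 0.09  ] [-4.84  0.75 -1.33]
15.68 [0.5148 0.1617] [0.5142 0.1618 0.09  ] [-6.21  1.03 -0.09]
15.93 [0.5155 0.1617] [0.5143 0.1617 0.0899] [-6.99  0.47  0.09]
16.18 [0.5162 0.1616] [0.5144 0.1618 0.09  ] [-7.95  1.    2.67]
```

View pics/crop3.png

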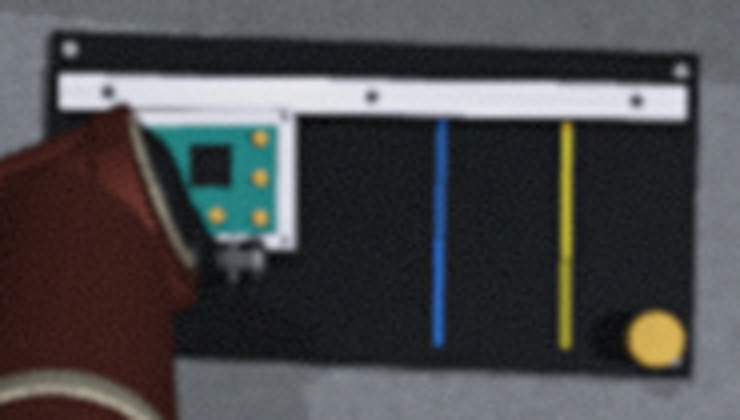

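The module lies flush along the fence, with its leading edge at crop x 297 and the yellow line at 566. Now I'll drag it along with light friction, first as a 16 mm trial that measures slip from the edge image.

```bash
cat >> h.py <<'E'
YL=(0.54387826,-0.07491252,-0.02373989)  # yellow line: x0,y0,slope
def lead(im):  # gap lead edge -> yellow centre (m), along fence, at two ends
    m=cv2.GaussianBlur(im,(3,3),0).min(2).astype(float); p=[]
    for r in range(220,245):
        a=np.where(m[r,235:372]>105)[0]
        if len(a)==0: continue
        c=a[-1]+235; p.append((c+(m[r,c]-105)/max(m[r,c]-m[r,c+1],1),r))
    w=ray(p,.032); med=np.median(w[:,1]); w=w[abs(w[:,1]-med)<.004]
    l=fit(w); s=l[1]/l[0]
    g=[(l[3]+s*(x-l[2]))-(YL[1]+YL[2]*(x-YL[0])) for x in (.608,.524)]
    return np.array(g),s,len(w)
def rd(n=4): return np.mean([arm.read_ft_force() for _ in range(n)],0)-np.load("f0.npy")
def drag(n,step,target=-9,v=.02,stop=None):
    global P
    P=np.load("P.npy"); f=rd()
    for i in range(n):
        P[2]+=np.clip(.0003*(-0.5-f[2])*-1*-1,-.0005,.0005)*-1*-1 if False else np.clip(.00025*(f[2]+0.5),-.0005,.0005)
        dx=np.clip(.0003*(f[0]-target),-.0006,.0006)
        go((dx,-step),v); f=rd()
        if i%4==3 or f[0]<-14: print(round(arm.read_time(),2),P.round(4),np.round(arm.read_tool_pos(),4),f.round(2),flush=True)
        if f[0]<-14: break
    np.save("P.npy",P)
E
sed -i 's/np.clip(.0003\*(-0.5-f\[2\]).*if False else //' h.py
python3 - <<'E'
from h import *
print(lead(snapshot("top")))
drag(4,0); print(lead(snapshot("top")))
drag(8,.002); print(lead(snapshot("top")))
E
```

```text
(array([0.164252 , 0.1622363], dtype=float32), np.float32(0.00025646982), 25)
17.27 [0.5185 0.1616 0.0904] [0.5164 0.1631 0.09  ] [-8.38  3.23 -0.11]
(array([0.16336435, 0.16430607], dtype=float32), np.float32(-0.034950804), 25)
18.32 [0.5194 0.1536 0.0903] [0.5163 0.1565 0.0897] [-9.36  5.31 -0.54]
19.32 [0.5192 0.1456 0.0899] [0.516  0.1484 0.0893] [-9.79  5.31  0.  ]
(array([0.16374528, 0.1634686 ], dtype=float32), np.float32(-0.020446023), 25)
```

Pure friction slips: Fy is 5 N and the module hasn't moved. I'll change tactics and push the trailing face instead, keeping the side press on the fence through friction at that contact. First I'll relocate, with the tool turned 90°.

```bash
python3 - <<'E'
from h import *
import h
h.P=np.load("P.npy"); h.go((-.025,.003),.06); h.P[2]=.17; arm.line_to(list(h.P),velocity=.2)
im=snapshot("top"); print(lead(im))
qs=[[np.sin(-a/2),np.cos(a/2),0,0] for a in (PSI+np.pi/2,PSI-np.pi/2)]
js=[arm.ik([.553,.24,.17],q) for q in qs]; print(np.round(js,2) if all(j is not None for j in js) else js)
j0=arm.read_joint_positions(); c=[np.abs(np.array(j)-j0).max() if j is not None else 9 for j in js]; k=int(np.argmin(c)); print(k,c)
np.save("q2.npy",qs[k])
arm.movep([.553,.24,.17],qs[k]); arm.line_to([.553,.24,.09],velocity=.15); arm.pause(.3)
np.save("f0.npy",np.mean([(arm.pause(.02),arm.read_ft_force())[1] for _ in range(10)],0)); np.save("P.npy",[.553,.24,.09])
print(arm.read_time(),np.load("f0.npy"),arm.read_tool_pos())
im=snapshot("top"); print(lead(im)); cv2.imwrite("pics/crop4.png",cv2.resize(im[185:290,220:405],None,fx=4,fy=4,interpolation=cv2.INTER_CUBIC))
E
```

```text
(array([0.16362512, 0.16369435], dtype=float32), np.float32(-0.024564108), 25)
[[-0.16  0.74 -0.48  1.7   0.44  0.81  2.28]
 [-0.72  0.74  0.46  1.72 -0.44  0.79 -0.07]]
0 [np.float64(1.0851386831330034), np.float64(1.2674223273997092)]
22.7083 [-0.12229079  0.05161093  0.12274512] [0.55312504 0.24002434 0.09032068]
(array([0.16354412, 0.16352865], dtype=float32), np.float32(-0.023555763), 25)
```

View pics/crop4.png

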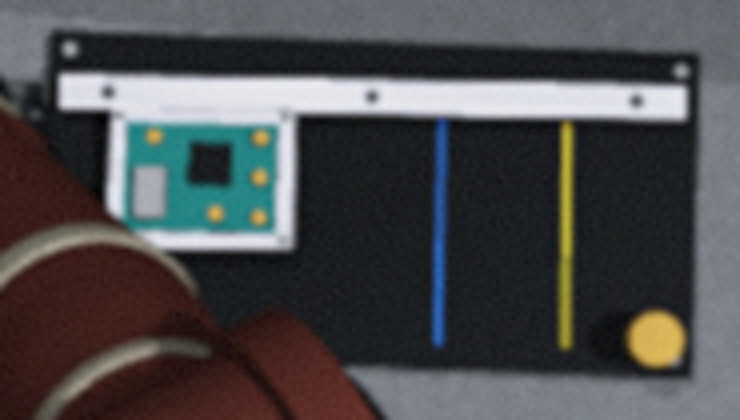

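The module is flush and square, with 163.5 mm to go. Now pushing the tail face with a light sideways bias.

```bash
cat >> h.py <<'E'
def push(n,step,fx=-2.2,v=.03,every=3,contact=False):
    global P
    P=np.load("P.npy"); f=rd(3)
    for i in range(n):
        tgt=max(fx,-.45*max(f[1],0)); dx=np.clip(.00025*(f[0]-tgt),-.0006,.0006) if f[1]>1.5 else 0
        P[2]+=np.clip(.0002*f[2],-.0003,.0003) if f[1]>1.5 else 0
        go((dx,-step),v); f=rd(3)
        if i%every==every-1: 
            g=lead(snapshot("top")); print(round(arm.read_time(),2),P.round(4),np.round(arm.read_tool_pos(),4),f.round(2),(g[0]*1e3).round(1),flush=True)
        if abs(f).max()>11: print("force",f); break
        if contact and f[1]>2.5: print("contact"); break
    np.save("P.npy",P)
E
python3 - <<'E'
from h import *
print(np.round(arm.ik([.553,.05,.09],np.load("q2.npy")),2))
import h
h.P=np.load("P.npy"); h.go((0,-.02),.1); np.save("P.npy",h.P)
push(15,.001,every=20,contact=True)
push(12,.002)
E
```

```text
[ 0.14  0.8  -0.42  1.88  0.57  0.58  2.46]
contact
26.16 [0.5533 0.205  0.0899] [0.5527 0.206  0.0901] [-1.25  4.51  0.3 ] [157.1 157.9]
26.96 [0.5536 0.199  0.0899] [0.5527 0.2004 0.0901] [-1.75  5.62  0.03] [151.6 152.2]
27.76 [0.5535 0.193  0.0902] [0.5526 0.1932 0.0901] [-1.54  4.62 -0.76] [144.6 144.7]
28.56 [0.5533 0.187  0.09  ] [0.5524 0.1881 0.0901] [-3.17  5.76 -0.18] [139.8 139.4]
```

```bash
python3 - <<'E'
from h import *
push(32,.003,fx=-2.5,v=.03,every=4)
E
```

```text
29.61 [0.553  0.175  0.0901] [0.5521 0.1754 0.09  ] [-1.98  4.73  0.29] [127.4 127. ]
30.66 [0.5527 0.163  0.0902] [0.5518 0.1635 0.09  ] [-3.34  5.19 -0.31] [115.6 115.1]
31.71 [0.5524 0.151  0.0901] [0.5515 0.1517 0.0901] [-2.07  4.69 -0.32] [104.2 103. ]
32.76 [0.5522 0.139  0.0901] [0.5513 0.1393 0.0901] [-2.41  4.96 -0.15] [91.6 91.3]
33.81 [0.5514 0.127  0.0902] [0.551  0.1269 0.0901] [-1.94  4.15  0.07] [78.2 79.2]
34.86 [0.5505 0.115  0.09  ] [0.5506 0.115  0.0901] [-1.66  4.4  -0.46] [66.6 67.5]
35.91 [0.5503 0.103  0.0901] [0.5503 0.1028 0.0901] [-1.4   3.93  0.02] [54.3 55.2]
36.96 [0.5503 0.091  0.0901] [0.5501 0.091  0.0901] [-2.47  4.75 -0.07] [42.2 43.8]
```

```bash
python3 - <<'E'
from h import *
ims=[snapshot("top") for _ in range(4)]
im=np.mean(ims,0).astype(np.uint8); print(lead(im),[lead(i)[0]*1e3 for i in ims],rd(5))
cv2.imwrite("pics/crop5.png",cv2.resize(im[195:265,270:380],None,fx=7,fy=7,interpolation=cv2.INTER_CUBIC))
E
```

```text
(array([0.04220627, 0.04378141], dtype=float32), np.float32(-0.042491503), 24) [array([42.189537, 43.780544], dtype=float32), array([42.155186, 43.802315], dtype=float32), array([42.161457, 43.80855 ], dtype=float32), array([42.234276, 43.71057 ], dtype=float32)] [-1.96820418  4.65379788 -0.52692639]
```

View pics/crop5.png

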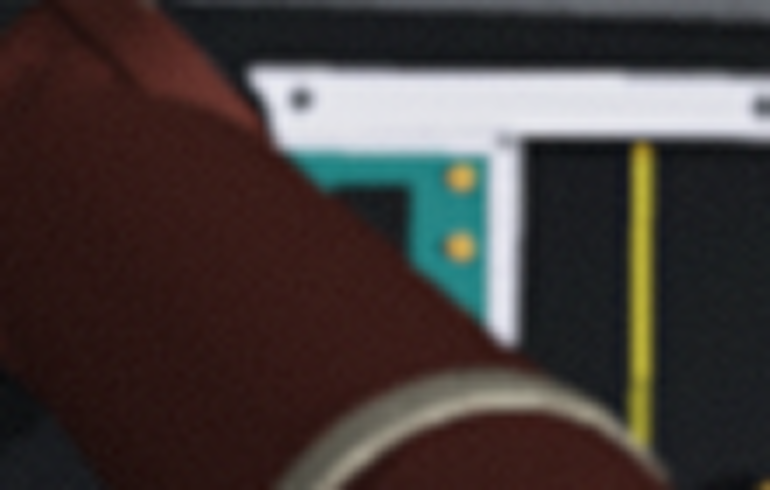

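The arm hides rows below about 243. Within the visible part the module is still tight on the fence, and its edge is parallel to the line to within about 0.01 rad. Continuing with finer steps and a shorter fit window.

```bash
sed -i 's/range(220,245)/range(219,240)/' h.py; python3 - <<'E'
from h import *
print(lead(snapshot("top"))[0]*1e3)
push(18,.002,fx=-2.0,v=.03,every=3)
E
```

```text
[42.260788 43.736115]
38.01 [0.55  0.085 0.09 ] [0.5499 0.0857 0.0901] [-2.5   4.92  0.82] [37.6 37.4]
38.81 [0.5495 0.079  0.0901] [0.5497 0.0789 0.0901] [-1.08  4.38 -0.67] [30.5 31.2]
39.61 [0.55   0.073  0.0901] [0.5497 0.0736 0.0901] [-2.08  4.36  0.64] [24.7 25.7]
40.41 [0.5497 0.067  0.09  ] [0.5495 0.0679 0.0901] [-3.18  4.95  0.27] [20.3 19.6]
41.21 [0.5494 0.061  0.0901] [0.5493 0.0609 0.0901] [-1.46  4.69 -0.37] [13.1 12.6]
42.01 [0.5492 0.055  0.0902] [0.5492 0.0545 0.0901] [-1.54  3.1  -2.22] [5.  6.2]
```

```bash
python3 - <<'E'
from h import *
push(8,.0005,fx=-2.8,v=.02,every=2)
E
```

```text
42.56 [0.5494 0.054  0.09  ] [0.5492 0.0542 0.0901] [-2.04  3.36  0.46] [5.6 4.7]
43.11 [0.5491 0.053  0.0901] [0.5492 0.0534 0.0901] [-2.48  4.84 -0.67] [5.3 4.6]
43.66 [0.5491 0.052  0.0899] [0.5492 0.0533 0.0901] [-1.84  4.46 -0.02] [5.3 4.6]
44.21 [0.5492 0.051  0.09  ] [0.5492 0.0519 0.0901] [-2.42  5.21  0.32] [3.1 2.2]
```

About 3 mm short. I'll back off to get a clear view for the precise gap.

```bash
python3 - <<'E'
from h import *
import h
h.P=np.load("P.npy"); p0=arm.read_tool_pos(); h.go((0,.01),.05); h.go((0,.09),.25)
im=np.mean([snapshot("top") for _ in range(4)],0).astype(np.uint8)
print(lead(im),fit(line(im,"y",218,262)),fit(line(im,"y",250,268)),p0,arm.read_time(),rd())
np.save("P.npy",h.P)
cv2.imwrite("pics/crop6.png",cv2.resize(im[195:280,290:385],None,fx=7,fy=7,interpolation=cv2.INTER_CUBIC))
E
```

```text
(array([0.00306382, 0.00273173], dtype=float32), np.float32(-0.019786395), 21) [ 0.99997425  0.00717394  0.5287905  -0.07379526] [ 0.9998072  -0.01963633  0.49860272 -0.07351071] [0.54917198 0.05190538 0.09011668] 45.2667 [ 0.82471455 -0.03853672 -1.11660643]
```

View pics/crop6.png

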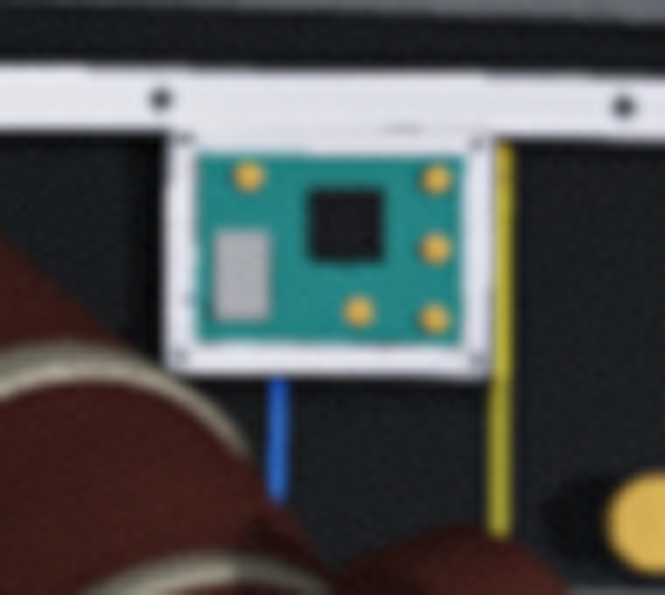

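The module is flush with the fence and parallel, with its leading edge (crop x 495) just left of the yellow stroke (crop 503). I'll check the edge-threshold bias using the known 110 mm length.

```bash
python3 - <<'E'
from h import *
im=np.mean([snapshot("top") for _ in range(4)],0); m=im.min(2)
for th in (90,105,120):
    L=[];R=[]
    for r in range(222,240):
        a=np.where(m[r,305:372]>th)[0]+305; i,j=a[0],a[-1]
        L.append((i-(m[r,i]-th)/(m[r,i]-m[r,i-1]),r)); R.append((j+(m[r,j]-th)/(m[r,j]-m[r,j+1]),r))
    l,rr=ray(L,.032),ray(R,.032); g=rr[:,1]-(YL[1]+YL[2]*(rr[:,0]-YL[0]))
    print(th,np.median(l[:,1]-rr[:,1]),np.median(g))
print(m[230,310:318].astype(int),m[230,352:366].astype(int))
E
```

```text
90 0.11503436079841331 0.0026169041930681827
105 0.11412905326205156 0.003097681444493655
120 0.11323079653540688 0.0035784655787675645
[ 14  10  28 110 193 221 217 181] [ 86  98 114  96 164 211 226 211 160  82  45  32  24  24]
```

Measured from the bright rim, the length comes out at 114 mm against 110, so the edges bloom symmetrically by about 2 mm. Using the module's centre instead gives a true gap of 5.15 mm. That agrees with touch: pad half-width 11 mm gives a gap of about 5.9 mm. I'll push until the tool reads about y = 0.0472.

```bash
cat >> h.py <<'E'
def gap(im):
    m=im.min(2).astype(float); G=[]
    for r in range(222,240):
        a=np.where(m[r,305:372]>105)[0]+305; i,j=a[0],a[-1]
        L=(i-(m[r,i]-105)/(m[r,i]-m[r,i-1]),r); R=(j+(m[r,j]-105)/(m[r,j]-m[r,j+1]),r)
        w=ray([L,R],.032).mean(0); G.append(w[1]-.055-(YL[1]+YL[2]*(w[0]-YL[0])))
    return np.median(G),np.polyfit(range(18),G,1)[0]*36
E
python3 - <<'E'
from h import *
import h
h.P=np.load("P.npy"); T=np.load("P.npy")-.1*ey   # last pushing pose
h.go((0,-.09),.25); np.save("P.npy",h.P); print(arm.read_time(),arm.read_tool_pos())
h.go((0,-.007),.05); np.save("P.npy",h.P)
n=0
while arm.read_tool_pos()[1]>.0474 and n<28:
    push(1,.0005,fx=-2.2,v=.02,every=9); n+=1
print(n,arm.read_time(),arm.read_tool_pos(),rd(),lead(snapshot("top"))[0])
h.P=np.load("P.npy"); h.go((0,.01),.05); h.go((0,.09),.25); np.save("P.npy",h.P)
im=np.mean([snapshot("top") for _ in range(3)],0); print(gap(im),lead(im.astype(np.uint8))[0],arm.read_time())
cv2.imwrite("pics/crop7.png",cv2.resize(im.astype(np.uint8)[195:280,290:385],None,fx=7,fy=7,interpolation=cv2.INTER_CUBIC))
E
```

```text
45.975 [0.54952561 0.06118996 0.09021064]
15 50.0167 [0.54935674 0.04721734 0.09000037] [-2.35290856  4.59789807  0.47745383] [-0.00176605 -0.00110906]
(np.float64(0.0005710328309603968), np.float64(-0.0005764168219222701)) [-0.00161538 -0.00094368] 51.075
```

View pics/crop7.png

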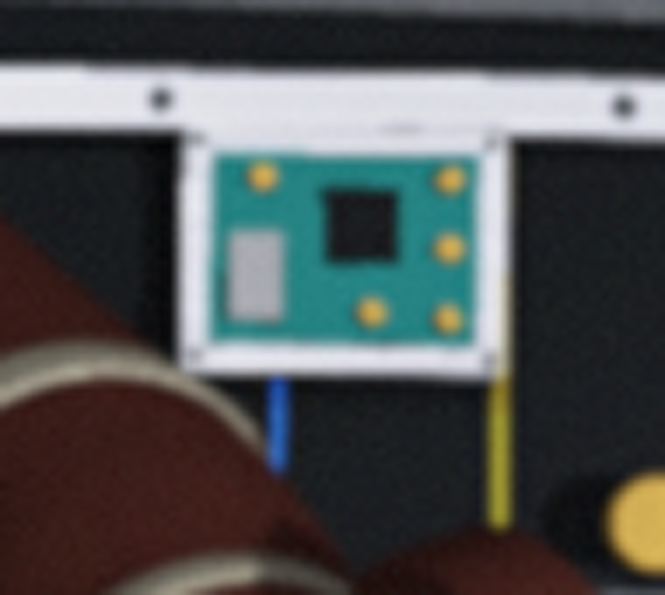

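The module is flush with the fence and its leading edge is on the yellow line: centre-based gap 0.6 mm, with a sliver of yellow showing along the edge as parallax predicts. The finger is well clear, so I'm handing in.

```bash
python3 -c "
from station import ticket
print(ticket.finish_job())"
```

```text
the job is handed in; nothing more can be done
None
```

The job is handed in and no verdict came back. By my measurements the module lies flush with the fence, its leading edge about 0.6 mm short of the yellow line's centre (tolerance 2 mm) and released, with contact forces of roughly 10 N or less by the wrist sensor and no sign of anything else being moved.

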